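# Boots-off sign and boot brush by the cottage door

### The job

Visitors with muddy boots are coming: turn the revolving sign half a turn so that its boot side faces the front, square with its stand. Then have the boot brush ready for them: take it from its drying block and lower it gently, head up, into the deep jug so that its foot rests on the bottom and it leans against the rim on the handle's side. Leave the other things on the bench where they are.

Things in the scene. Friction and masses are not known exactly. Their poses are not given: they have to be found in the camera images.
- sign_stand: Fixed wooden stand of the revolving sign: base plate 80 (x) by 120 (y) by 20 high, origin under its centre, z up. Its +x side is the front, away from the robot. From the centre of the base a spindle (18 across) rises to the board. Its spot and yaw vary.
- sign (a joint): Turn of the sign board about its vertical spindle, rad, growing counter-clockwise seen from above. 0: board parallel to the long (y) side of the base with the plain mug picture to the front; +pi or -pi: board parallel again with the boot picture to the front. Stops at +-3.9. Starts within 0.4 of 0. Stiff enough (0.06 N m friction) to stay where it is left; a push of 1 to 3 N on the edge turns it.
- sign_top (a point): Middle of the top edge of the sign board, on the spindle axis. The board is pale wood, 150 wide (75 to each side of the axis, along this frame's y), 14 thick (along x), 110 tall: from 70 to 180 above the bench, with nothing above it. Frame turns with the board.
- sign_boot_face (a point): Centre of the board's boot face, at half its height: this face has a low (3) raised boot silhouette in dark wood, the other a raised mug silhouette. The face looks along this frame's -x.
- jug: Deep plain pale stoneware jug, taller than the drinking mug, fixed, round and straight-sided: outside 82 across, 120 high, inside 72 across (wall 5), inner floor 6 above the bench. Origin under its centre, z up. Its loop handle stands out on its +x side to 81 from the centre, 22 to 104 up. Spot and yaw vary, the handle lies roughly on the robot's side.
- jug_rim (a point): Centre of the jug's mouth, 120 above the bench.
- block: Fixed concrete drying block 90 by 90 by 50 high, origin under its centre, with a 17 wide square hole in the middle of its top, floor of the hole 6 above the bench. At the start the brush stands in it, upright or a few degrees off.
- brush: Slim wooden boot brush, 210 long, about 90 g. Origin at the centre of its foot (the bare handle end), z along the brush towards the head. Round handle 14 across from 0 to 152 along z; head block 26 (x) by 30 (y) from 150 to 210, flat-sided.
- brush_head (a point): Centre of the brush head, 180 from the foot and 30 below the top: where it is gripped.
- brush_foot (a point): Centre of the brush's foot, the end of the bare handle.
- brush_top (a point): Centre of the top end of the brush's head, 210 from the foot.
- mug: red ceramic mug, 90 high, 76 across, handle; bystander, origin under its centre
- dish: small glass dish, 30 high, 100 across; bystander, origin under its centre
- flashlight: yellow flashlight lying flat, 155 long along its y, 40 high; bystander, origin under its centre
- pump: chrome bicycle pump lying flat, about 300 long along its y, 32 high, T-handle 90 wide; bystander, origin under its middle
- wax_tin: flat round metal tin, 25 high, 70 across; bystander, origin under its centre
There are look-alikes about, which are no part of the job. Of the things shaped like the brush, the wooden one is meant. There is more than one size of the sign_stand; the job needs the larger.

How it is judged:
By the outcome, as a careful person would: the job done as asked, in the order asked, and still so for the second after the job is handed in, with the robot touching nothing.
It also fails if it takes over 72 s, if anything falls off the work surface, if the arm or the gripper's body presses on something with over 40 N, if the wrist force passes 120 N, or if a joint passes its speed limit or range.

### The arm

A 6-joint arm with a two-finger parallel gripper is mounted at the origin on the work surface. World frame = base frame: x ahead of the robot, y to its left, z up, the work surface at z = 0. Lengths are in mm, angles in rad, forces in N, time in s.
With the tool pointing down it reaches from about 350 to 875 mm from the base axis. Payload 4.2 kg.
Tool frame: the origin (TCP) lies at the very end of the fingers, on their centre line; the grasp point (between the pads) lies 19 mm behind it; z points along the fingers, y is the line along which they close (so a half turn about z gives the same grasp; the last joint's range is limited). The gripper opens to 85 mm and grips with 20 to 120 N. Pads are 22 mm wide; open, the fingers measure 114 mm over their backs; the gripper's body (76 mm by 85 mm) begins 54 mm behind the grasp point. The pads swing forward as they close: fully open they stand 13 mm farther back than shut.
Start: joints at [1.472, 0.385, 0.008, 0, -1.194, -0.259], TCP at [218.851, 585.409, 203.912] pointing down, gripper open.
Joint ranges: [-3.14, 3.14], [-1.21, 2.06], [-1.07, 1.41], [-3.16, 2.05], [-2.99, -0.16], [-3.1, 3.1]. Speed limits (rad/s): [2.79, 2.79, 3.14, 3.14, 3.14, 3.14].

### API

Orientations are given as a unit quaternion [x, y, z, w].
In Python, from bench import arm gives the robot as it stands.
- The arm moves only by the tool servo_tool, never from a script. Its argument "rows" is a list that holds one entry, the list of rows, each a list of 7 numbers: the finger opening in mm, from 0 to 85.4, then the shift along the tool's x, y, z in mm, then the turn, a rotation vector about the tool's x, y, z in rad. A call has 1 to 10 rows; each row is the pose to reach, as a shift and turn from the pose commanded when the call began, along the tool's axes at that moment; what a row does not reach only later rows make up. A row lasts 1/8 s, in which the tool goes at most 62.5 mm and 10.7 degrees, less where a joint would pass 70% of its speed; a pose out of reach is approached as far as the arm can. A call with a gripper value outside its range is refused whole. The fingers move at their own pace and stop on an object; the grip force is fixed at half the most. Time passes only in rows, so rows that repeat a pose let the fingers close. It gives the time, the measured TCP pose, the force, the opening and the grip force at its end, in the units of the state.
- arm.read_state(): the state, without advancing time (a new reading comes with each control period).
- arm.get_image(name): name is "scene" or "top" or "wrist"; returns the picture (400x640x3 uint8, red, green, blue); there is no depth.
- arm.camera_params(name): a dict with "intrinsics" (3x3 intrinsics, pixels), "R" (3x3) and "t" (3): a world point X has camera coordinates R X + t. Camera axes: x right, y down, z forward; pixel columns grow to the right and rows downward; lengths in mm; the calibration is good to about 2 mm. A picture is of the moment at which its call begins: read the wrist's pose just before it. camera_params takes no time and is no camera call; for the wrist camera it gives the pose at the moment of the call.
- arm.job_done(): hands the job in; it is judged then, once.
The state is a dict: "clock": time; "joints": joint angles; "joint_vel": joint speeds; "joint_efforts": joint torques, N m; "position": TCP position; "ee_rot": TCP orientation; "contact_force": force on the tool from outside, world axes, zero at the start; "wrist_torque": the same for the moment, N m; "gripper_width": finger opening in mm; "grasp_force": force on a finger pad.
Only numpy, scipy, OpenCV 4.12 (cv2) and the standard library are available. Lean on these libraries where they do the work, as an engineer would, in place of code of your own. Each camera call takes 0.05 s, during which the arm holds its last target. There are 200 camera calls.

## Working session

There is one attempt and no reset: what is moved stays moved. The work goes in short steps, Python scripts to look and compute and a tool call to move; the robot and the scene stay as the last step left them, time stands still between calls to the robot, and variables do not carry over. Pictures are saved under pics/ and viewed, at most 10 in all, crops included, and the job is handed in when it is done.

Besides the shell and the picture viewer there is one more tool, called as a command line: name --argument value ..., lists and objects as JSON in quotes. servo_tool: Moves the arm, as the interface text tells. Its arguments: {"type":"object","properties":{"rows":{"type":"array"}},"required":["rows"]}

```bash
mkdir -p pics
python3 - <<'E'
from bench import arm
import cv2, numpy as np
for n in ["scene","top"]:
    im=arm.get_image(n); cv2.imwrite(f"pics/{n}0.png",im[:,:,::-1])
    p=arm.camera_params(n); print(n,np.round(p["intrinsics"],1).tolist(),np.round(p["R"],3).tolist(),np.round(p["t"],1).tolist())
s=arm.read_state();print(s["position"],s["ee_rot"],s["clock"])
E
```

```text
scene [[456.2, 0.0, 317.5], [0.0, 456.2, 196.0], [0.0, 0.0, 1.0]] [[-0.631, 0.775, 0.012], [0.491, 0.411, -0.768], [-0.6, -0.479, -0.64]] [363.9, -161.8, 1473.2]
top [[501.9, 0.0, 317.6], [0.0, 501.9, 199.1], [0.0, 0.0, 1.0]] [[0.011, -1.0, -0.001], [-0.976, -0.01, -0.218], [0.218, 0.003, -0.976]] [3.5, 608.6, 1317.6]
[218.6644205  584.88062536 202.91999429] [ 9.84023599e-01 -1.78035268e-01 -1.25876094e-04  9.92386865e-04] 0.1
```

View pics/scene0.png

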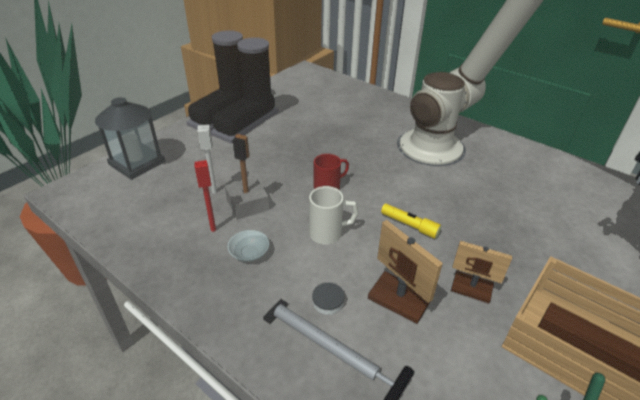

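View pics/top0.png

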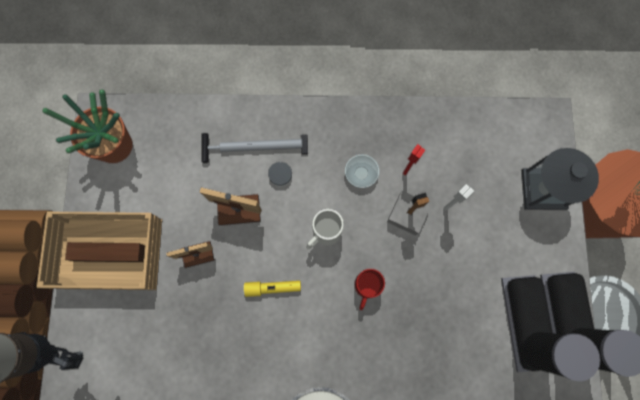

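Candidates: sign: larger at top (238,205), smaller at (195,250). Brush: wooden, in the block, at top (418,202); red one at (416,153); white one at (466,190). The larger sign and the wooden brush fit; I'll confirm in one crop.

```bash
cat > h.py <<'E'
from bench import arm
import cv2, numpy as np
from scipy.spatial.transform import Rotation as Rn
def ray(n,u,v,p=None):
    p=p or arm.camera_params(n); K,R,t=map(np.array,(p["intrinsics"],p["R"],p["t"]))
    return -R.T@t, R.T@np.linalg.inv(K)@np.array([u,v,1.])
def onz(n,u,v,z,p=None):
    c,d=ray(n,u,v,p); return c+d*(z-c[2])/d[2]
def proj(n,X,p=None):
    p=p or arm.camera_params(n); q=np.array(p["intrinsics"])@(np.array(p["R"])@np.array(X)+p["t"]); return q[:2]/q[2]
def tri(a,b):
    A=[];B=[]
    for n,u,v in (a,b):
        c,d=ray(n,u,v); d/=np.linalg.norm(d); M=np.eye(3)-np.outer(d,d); A.append(M);B.append(M@c)
    A=np.vstack(A);B=np.hstack(B); X=np.linalg.lstsq(A,B,rcond=None)[0]; return X, np.linalg.norm(A@X-B)
def totool(dw,s=None):
    s=s or arm.read_state(); return Rn.from_quat(s["ee_rot"]).inv().apply(dw)
E
python3 - <<'E'
import cv2, numpy as np
s=cv2.imread("pics/scene0.png");t=cv2.imread("pics/top0.png")
c=lambda im,x,y:cv2.resize(im[y:y+75,x:x+100],(400,300),interpolation=cv2.INTER_CUBIC)
o=np.vstack([np.hstack([c(t,180,175),c(s,355,220)]),np.hstack([c(t,380,170),c(s,185,125)])])
cv2.imwrite("pics/crop1.png",o)
E
```

```text
(no output)
```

View pics/crop1.png

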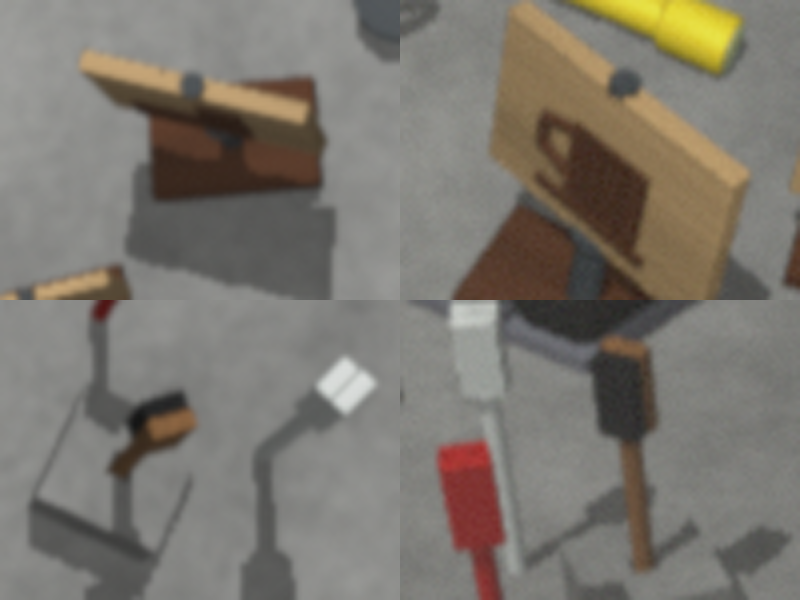

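The top view shows the larger sign at crop (192,86), with its base lower right, the mug picture to the front and the board turned a little. The wooden brush, orange with black bristles, stands in the block hole at crop (120,475). Next I measure.

```bash
cat > m.py <<'E'
from h import *
np.set_printoptions(precision=1,suppress=True)
t=lambda x,y:("top",180+x/4,175+y/4)
s=lambda x,y:("scene",355+(x-400)/4,220+y/4)
print("knob",tri(t(192,80),s(625,78)))
L=onz(*t(84,62),180);R=onz(*t(308,110),180);print("board",L,R,(L+R)/2,np.linalg.norm(L-R),"yaw",np.arctan2(-(L-R)[0],(L-R)[1]))
c=[onz(*t(*p),20) for p in ((313,78),(322,187),(153,200))];print("base",c,[np.linalg.norm(c[1]-c[0]),np.linalg.norm(c[2]-c[1])])
T=lambda x,y:("top",380+x/4,170+(y-300)/4)
S=lambda x,y:("scene",185+(x-400)/4,125+(y-300)/4)
print("btop",tri(T(168,420),S(625,347)),onz(*T(168,420),216))
print("bhole",tri(T(120,475),S(644,568)),onz(*T(120,475),50))
im=cv2.imread("pics/top0.png");hsv=cv2.cvtColor(im,cv2.COLOR_BGR2HSV)
m=((hsv[...,1]<45)&(hsv[...,2]>150)).astype(np.uint8);m[:, :295]=0;m[:,360:]=0;m[:195]=0;m[265:]=0
n,l,st,ce=cv2.connectedComponentsWithStats(m);print(st,ce)
cv2.imwrite("pics/jugcrop.png",cv2.resize(np.hstack([im[195:265,290:370],cv2.cvtColor(m[195:265,290:370]*255,cv2.COLOR_GRAY2BGR)]),None,fx=5,fy=5,interpolation=cv2.INTER_CUBIC))
E
python3 m.py
```

```text
knob (array([589.4, 238.8, 184.2]), np.float64(4.4482810121391045))
board [602.7 305.9 180. ] [573.  162.6 180. ] [587.8 234.2 180. ] 146.31816659473077 yaw -0.20398511211575254
base [array([630.8, 180.1,  20. ]), array([551.8, 170.9,  20. ]), array([541.2, 289.8,  20. ])] [np.float64(79.51269729945898), np.float64(119.38727563564075)]
btop (array([ 575.2, -245.6,  213.4]), np.float64(2.59912527406133)) [ 575.9 -246.5  216. ]
bhole (array([ 575.6, -248.7,   37.9]), np.float64(0.4138160314441224)) [ 573.5 -246.7   50. ]
[[     0      0    640    400 255563]
 [   312    195      6      4     21]
 [   327    195      4      3      8]
 [   312    199     32     41    355]
 [   332    202      1      2      2]
 [   308    236      9      9     51]] [[319.5 199.5]
 [314.8 196.4]
 [328.8 195.8]
 [326.5 220.2]
 [332.  202.5]
 [311.6 240.2]]
```

View pics/jugcrop.png

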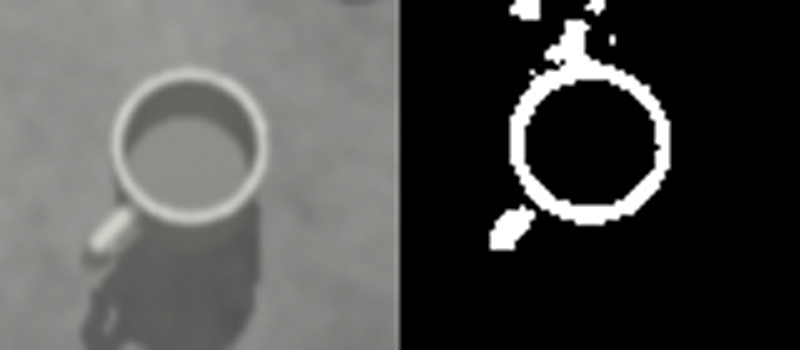

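The base measures 79.5 x 119.4 with its centre at (586,235) and yaw 0.10. The board yaw is -0.20, which puts the sign joint near -0.30. The jug rim in top is at (328,224), and its handle at (312,240). I move above the sign with the fingers straddling the board's thickness, high enough to look.

servo_tool --rows '[[[85,20,8,-40,0,0,-0.17],[85,70,30,-50,0,0,-0.34],[85,125,53,-50,0,0,-0.51],[85,180,77,-50,0,0,-0.68],[85,235,100,-50,0,0,-0.86],[85,290,124,-50,0,0,-1.03],[85,345,147,-50,0,0,-1.2],[85,400,170,-50,0,0,-1.37],[85,440,188,-50,0,0,-1.54],[85,468,199,-50,0,0,-1.72]]]'

```text
clock: 1.35
position: [588.6, 233.1, 253.1]
ee_rot: [0.776, 0.631, -0.001, -0.0]
contact_force: [-0.1, 0.2, -0.7]
gripper_width: 84.9
grasp_force: 0.0
```

```bash
cat > st.py <<'E'
from h import *
import sys
np.set_printoptions(precision=3,suppress=True)
s=arm.read_state();R=Rn.from_quat(s["ee_rot"]).as_matrix()
print("t",s["clock"],"pos",s["position"],"q",np.array(s["joints"]),"yawx",np.arctan2(R[1,0],R[0,0]),"z",R[:,2],"F",np.array(s["contact_force"]),"w",s["gripper_width"],s["grasp_force"])
if len(sys.argv)>1:
    p=arm.camera_params("wrist");im=arm.get_image("wrist");cv2.imwrite(f"pics/{sys.argv[1]}.png",im[:,:,::-1]);np.save(f"pics/{sys.argv[1]}.npy",p,allow_pickle=True)
E
python3 st.py w1
```

```text
t 1.35 pos [588.554 233.106 253.075] q [ 0.632  0.372  0.112 -0.    -1.312  2.305] yawx 1.3660683660289719 z [-0.001 -0.001 -1.   ] F [-0.052  0.23  -0.657] w 84.94810654316548 0.0
```

View pics/w1.png

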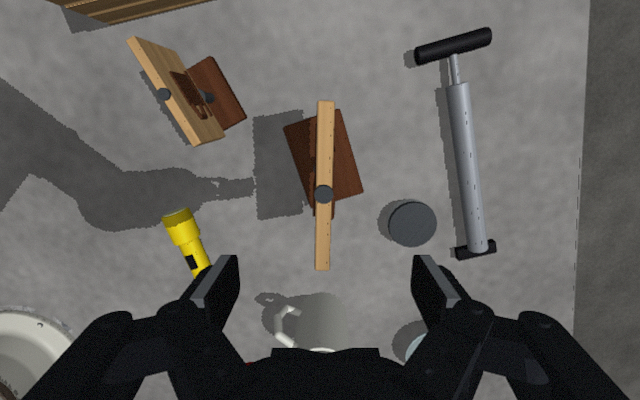

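The wrist view shows the board upright from (325,101) to (322,270), the knob at (324,194), the base corners at about (284,127), (338,110) and (363,191), and the fingers on either side. I refine from it.

Run:
```python
from h import *
np.set_printoptions(precision=3,suppress=True)
p=np.load("pics/w1.npy",allow_pickle=True).item();im=cv2.imread("pics/w1.png");hsv=cv2.cvtColor(im,cv2.COLOR_BGR2HSV)
roi=np.zeros(im.shape[:2],bool);roi[95:280,265:375]=1
b=roi&(hsv[...,1]>70)&(hsv[...,2]>150)
d=roi&(hsv[...,1]>80)&(hsv[...,2]<125)
for n,m in(("board",b),("base",d)):
    cs,_=cv2.findContours(m.astype(np.uint8),cv2.RETR_EXTERNAL,cv2.CHAIN_APPROX_NONE);cs=[c for c in cs if cv2.contourArea(c)>300]
    r=cv2.boxPoints(cv2.minAreaRect(np.vstack(cs)));print(n,len(cs),r.tolist())
    P=[onz("wrist",u,v,180 if n=="board" else 20,p) for u,v in r]
    print(np.array(P)[:,:2].tolist(),np.mean(P,0));
    e=[P[1]-P[0],P[2]-P[1]];print([(np.linalg.norm(x),np.degrees(np.arctan2(x[1],x[0]))) for x in e])
print("knob",onz("wrist",324,194,184,p))
print("base c",[onz("wrist",u,v,20,p) for u,v in((284,127),(338,110),(363,191))])
```

```text
board 2 [[314.7067565917969, 269.9550476074219], [318.0253601074219, 100.70637512207031], [333.5096130371094, 101.00997924804688], [330.1910095214844, 270.2586669921875]]
[[565.5329148973564, 169.3442237877586], [599.613419347771, 313.2436641978208], [611.2766081862736, 310.59174518679066], [579.4433861959639, 166.13629514378894]] [588.967 239.829 180.   ]
[(np.float64(147.88011946818196), np.float64(76.6758238744583)), (np.float64(11.96087991427198), np.float64(-12.809844696292854))]
base 2 [[281.99041748046875, 126.072265625], [338.4803466796875, 106.59298706054688], [372.32733154296875, 204.74920654296875], [315.83740234375, 224.22848510742188]]
[[543.7346093470219, 295.8734844581108], [621.0317698260726, 304.7161737603571], [642.8931541370101, 164.16532764616693], [557.8279091679358, 151.38177249133076]] [591.372 229.034  20.   ]
[(np.float64(77.80131214973294), np.float64(6.526187882459593)), (np.float64(142.24085372144415), np.float64(-81.15901357911142))]
knob [589.058 240.045 184.   ]
base c [array([546.031, 294.186,  20.   ]), array([619.626, 300.72 ,  20.   ]), array([633.261, 186.901,  20.   ])]
```

servo_tool --rows '[[[85,6.3,-1,10,0,0,0.02],[85,6.3,-1,50,0,0,0.02],[85,6.3,-1,80,0,0,0.02],[85,6.3,-1,97,0,0,0.02],[40,6.3,-1,97,0,0,0.02],[20,6.3,-1,97,0,0,0.02],[8,6.3,-1,97,0,0,0.02],[8,6.3,-1,97,0,0,0.02],[8,6.3,-1,97,0,0,0.02]]]'

```text
clock: 2.52
position: [588.0, 241.5, 157.4]
ee_rot: [0.783, 0.622, 0.0, 0.0]
contact_force: [-0.1, -0.3, -0.8]
gripper_width: 8.0
grasp_force: 0.0
```

```bash
python3 st.py w2
```

```text
t 2.525 pos [588.008 241.502 157.393] q [ 0.644  0.436 -0.032  0.    -1.102  2.269] yawx 1.3420285226225854 z [ 0.001  0.    -1.   ] F [-0.107 -0.346 -0.786] w 8.020510157175131 0.0
```

View pics/w2.png

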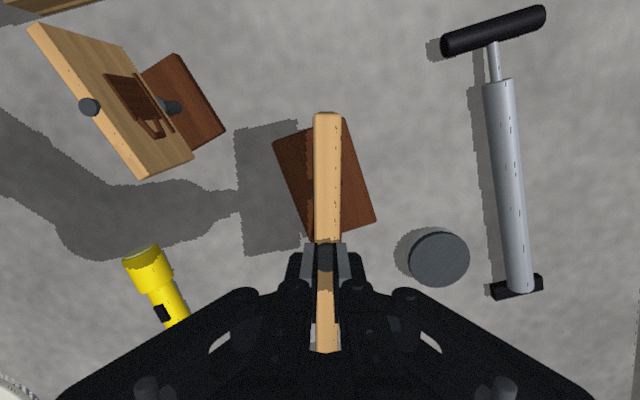

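Run:
```python
from h import *
np.set_printoptions(precision=1,suppress=True)
p=np.load("pics/w2.npy",allow_pickle=True).item()
R=Rn.from_quat(arm.read_state()["ee_rot"]).as_matrix();T=np.array(arm.read_state()["position"])
C=-np.array(p["R"]).T@p["t"];print("cam",C, "in tool",R.T@(C-T))
for d in(-40,-19,0,20,70):
  for w in(4,7,10):
    print(d,"w",w,proj("wrist",T+R@[11,w,d],p),proj("wrist",T+R@[11,-w,d],p))
for z in (180,):
  for u,v in((314,113),(341,113),(313,240),(341,240)): print(onz("wrist",u,v,z,p))
```

```text
cam [604.9 315.2 326.9] in tool [  75.7   -0.2 -169.6]
-40 w 4 [333.4 248.8] [316.8 248.8]
-40 w 7 [339.6 248.8] [310.5 248.8]
-40 w 10 [345.9 248.8] [304.3 248.8]
-19 w 4 [332.3 231.4] [317.7 231.4]
-19 w 7 [337.8 231.4] [312.3 231.4]
-19 w 10 [343.3 231.4] [306.8 231.4]
0 w 4 [331.6 219. ] [318.4 219.1]
0 w 7 [336.5 219. ] [313.5 219.1]
0 w 10 [341.4 219. ] [308.6 219.1]
20 w 4 [330.9 208.4] [319.  208.4]
20 w 7 [335.4 208.4] [314.6 208.4]
20 w 10 [339.8 208.4] [310.1 208.4]
70 w 4 [329.7 189.1] [320.1 189.1]
70 w 7 [333.3 189.1] [316.5 189.1]
70 w 10 [336.9 189.1] [312.9 189.1]
[599.5 314.  180. ]
[611.9 311.1 180. ]
[583.4 250.4 180. ]
[598.1 246.9 180. ]
```

servo_tool --rows '[[[0,0,0,0,0,0,0],[0,0,0,0,0,0,0],[0,0,0,0,0,0,0]]]'

```text
clock: 2.95
position: [587.8, 241.5, 156.9]
ee_rot: [0.783, 0.622, -0.0, -0.0]
contact_force: [-1.2, 0.9, 0.3]
gripper_width: -0.3
grasp_force: 0.0
```

```bash
python3 st.py w3; python3 -c "
import cv2
im=cv2.imread('pics/w3.png')[220:370,225:425];cv2.imwrite('pics/w3c.png',cv2.resize(im,None,fx=4,fy=4,interpolation=cv2.INTER_CUBIC))"
```

```text
t 2.95 pos [587.827 241.484 156.853] q [ 0.644  0.436 -0.032 -0.    -1.102  2.269] yawx 1.342258150502763 z [-0. -0. -1.] F [-1.22   0.883  0.33 ] w -0.27910770066521784 0.0
```

View pics/w3c.png

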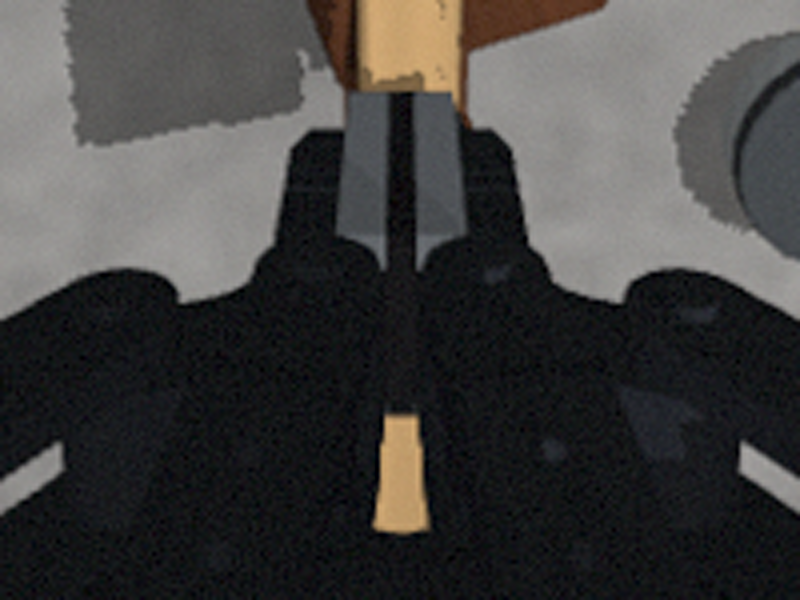

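The fingers closed on nothing. By its scale in this view the board top is about 145 mm below the camera, so the real finger ends sit roughly 20 mm short of the reported TCP, just above the board. I open and go 27 mm lower; the gripper body stays clear of the board (203 against 180).

servo_tool --rows '[[[85,0,0,0,0,0,0],[85,0,0,0,0,0,0],[85,0,0,0,0,0,0],[85,0,0,13,0,0,0],[85,0,0,27,0,0,0],[40,0,0,27,0,0,0],[5,0,0,27,0,0,0],[5,0,0,27,0,0,0],[5,0,0,27,0,0,0],[5,0,0,27,0,0,0]]]'

```text
clock: 4.25
position: [589.0, 241.5, 130.7]
ee_rot: [0.783, 0.622, 0.001, 0.001]
contact_force: [4.1, -1.3, 0.1]
gripper_width: 12.4
grasp_force: 60.5
```

servo_tool --rows '[[[5,0,0,0,0,0,0.1],[5,0,0,0,0,0,0.25],[5,0,0,0,0,0,0.4],[5,0,0,0,0,0,0.55],[5,0,0,0,0,0,0.7],[5,0,0,0,0,0,0.85],[5,0,0,0,0,0,1.0],[5,0,0,0,0,0,1.15],[5,0,0,0,0,0,1.3],[5,0,0,0,0,0,1.4]]]'

```text
clock: 5.5
position: [589.8, 240.6, 130.7]
ee_rot: [1.0, -0.031, 0.002, 0.0]
contact_force: [6.2, -4.7, -0.9]
gripper_width: 12.7
grasp_force: 60.4
```

servo_tool --rows '[[[5,0,0,0,0,0,0.1],[5,0,0,0,0,0,0.25],[5,0,0,0,0,0,0.4],[5,0,0,0,0,0,0.55],[5,0,0,0,0,0,0.7],[5,0,0,0,0,0,0.85],[5,0,0,0,0,0,1.0],[5,0,0,0,0,0,1.15],[5,0,0,0,0,0,1.3],[5,0,0,0,0,0,1.4]]]'

```text
clock: 6.75
position: [589.0, 239.7, 130.6]
ee_rot: [0.745, -0.667, 0.001, 0.0]
contact_force: [3.6, -7.0, 1.5]
gripper_width: 13.0
grasp_force: 60.6
```

```bash
python3 st.py
```

```text
t 6.75 pos [588.967 239.658 130.638] q [ 0.642  0.459 -0.067  0.003 -1.045 -0.534] yawx -1.4614891587705967 z [ 0.002 -0.002 -1.   ] F [ 3.634 -7.03   1.476] w 12.992308634150788 60.55158019065857
```

servo_tool --rows '[[[5,0,0,0,0,0,0],[40,0,0,0,0,0,0],[85,0,0,0,0,0,0],[85,0,0,0,0,0,0],[85,0,0,0,0,0,0],[85,0,0,-40,0,0,0],[85,0,0,-90,0,0,0],[85,-10,0,-140,0,0,0],[85,-20,0,-160,0,0,0],[85,-20,0,-160,0,0,0]]]'

```text
clock: 8.0
position: [586.0, 262.3, 291.8]
ee_rot: [0.746, -0.666, 0.0, -0.002]
contact_force: [-0.3, 0.6, -0.5]
gripper_width: 85.2
grasp_force: 0.0
```

```bash
python3 st.py w4;  cat > sg.py <<'E'
from h import *
import sys
p=np.load(f"pics/{sys.argv[1]}.npy",allow_pickle=True).item();im=cv2.imread(f"pics/{sys.argv[1]}.png")
u,v=proj("wrist",[589,240,180],p).astype(int);print(u,v)
print(proj("wrist",[610,170,180],p),proj("wrist",[568,310,180],p))
E
python3 sg.py w4
python3 - <<'E'
from h import *
im=arm.get_image("scene")[:,:,::-1];w=cv2.imread("pics/w4.png")
a=cv2.resize(w,(480,300),interpolation=cv2.INTER_AREA);b=cv2.resize(im[210:330,350:470],(300,300),interpolation=cv2.INTER_CUBIC)
cv2.imwrite("pics/v4.png",np.hstack([a,b]))
E
```

```text
t 8.0 pos [585.997 262.34  291.758] q [ 0.672  0.371  0.203  0.    -1.399 -0.558] yawx -1.4567858760564527 z [ 0.003  0.003 -1.   ] F [-0.276  0.571 -0.484] w 85.21162857429991 0.0
324 167
[309.7276853  87.2188435] [336.96407497 236.6012241 ]
```

View pics/v4.png

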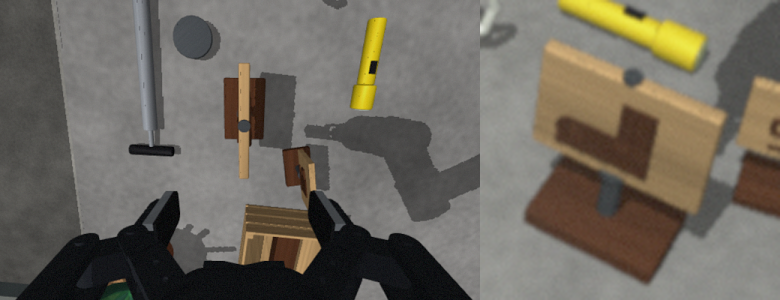

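The wrist half shows the board parallel to the base, with its middle at about (325,165) in full-size pixels. The scene half shows the boot silhouette to the front. I measure how square it is, and the jug and brush in the top view with the arm clear.

```bash
python3 - <<'E'
from h import *
np.set_printoptions(precision=2,suppress=True)
p=np.load("pics/w4.npy",allow_pickle=True).item();im=cv2.imread("pics/w4.png");hsv=cv2.cvtColor(im,cv2.COLOR_BGR2HSV)
def edge(m,rows,side,z):
    P=[]
    for r in rows:
        c=np.where(m[r])[0]
        if len(c)>1:P.append(onz("wrist",(c[0]-.5) if side=="l" else (c[-1]+.5),r,z,p))
    P=np.array(P);k,_=cv2.fitLine(P[:,:2].astype(np.float32),cv2.DIST_HUBER,0,.01,.01)[:2].ravel()[:2],0
    return np.degrees(np.arctan2(k[1],k[0]))%180, P[:,:2].mean(0)
roi=np.zeros(im.shape[:2],bool);roi[80:245,285:365]=1
b=roi&(hsv[...,1]>70)&(hsv[...,2]>150); d=roi&(hsv[...,1]>80)&(hsv[...,2]<125)
ys=np.where(b.any(1))[0];print("board rows",ys.min(),ys.max());ds=np.where(d.any(1))[0];print("base rows",ds.min(),ds.max())
for s in "lr":
    print("board",s,edge(b,range(90,232),s,180)); print("base",s,edge(d,range(110,180),s,20))
    # far-end base edge
E
python3 - <<'E'
import sys;sys.path.insert(0,'.')
from h import *
np.set_printoptions(precision=1,suppress=True)
im=arm.get_image("top")[:,:,::-1].copy();cv2.imwrite("pics/top1.png",im)
hsv=cv2.cvtColor(im,cv2.COLOR_BGR2HSV)
m=((hsv[...,1]<45)&(hsv[...,2]>150)).astype(np.uint8);m[:,:305]=0;m[:,350:]=0;m[:207]=0;m[250:]=0
pts=np.argwhere(m)[:,::-1];ring=pts[np.abs(np.linalg.norm(pts-[327.7,223.7],axis=1)-14.5)<2]
W=np.array([onz("top",*q,120)[:2] for q in ring]);A=np.c_[2*W,np.ones(len(W))];x=np.linalg.lstsq(A,(W**2).sum(1),rcond=None)[0]
print("jug",x[:2],"r",np.sqrt(x[2]+x[:2]@x[:2]))
h=pts[(np.linalg.norm(pts-[327.7,223.7],axis=1)>17.5)&(pts[:,1]>230)];H=onz("top",*h.mean(0),104);print("handle px",h.mean(0),H,"dir deg",np.degrees(np.arctan2(*(H[:2]-x[:2])[::-1])),np.linalg.norm(H[:2]-x[:2]))
E
```

```text
board rows 84 237
base rows 104 236
board l (np.float32(96.09147), array([595.99, 235.11]))
base l (np.float32(96.02738), array([627.39, 242.17]))
board r (np.float32(96.04165), array([583.78, 233.71]))
base r (np.float32(95.567566), array([549.87, 233.28]))
jug [532.3 -17. ] r 38.58731439304159
handle px [311.6 240.2] [489.2  24.4 104. ] dir deg 136.08528864117338 59.779902090735405
```

The board is at 96.1° and the base at 95.8°, so the sign is square within half a degree. The jug's centre is at (532,-17) with its handle at 136°. Now over to the brush for a closer look.

servo_tool --rows '[[[85,30,4,0,0,0,0],[85,85,12,0,0,0,0],[85,140,20,0,0,0,0],[85,195,28,0,0,0,0],[85,250,37,0,0,0,0],[85,305,45,0,0,0,0],[85,360,53,0,0,0,0],[85,415,61,5,0,0,0],[85,450,66,10,0,0,0],[85,465,68,10,0,0,0]]]'

```text
clock: 9.4
position: [569.0, -210.3, 277.5]
ee_rot: [0.745, -0.667, -0.002, 0.001]
contact_force: [-0.8, -0.4, -0.9]
gripper_width: 85.1
grasp_force: 0.0
```

```bash
python3 st.py w5; python3 -c "
import sys;sys.path.insert(0,'.')
from h import *
p=np.load('pics/w5.npy',allow_pickle=True).item()
print(proj('wrist',[574,-247,50],p),proj('wrist',[575,-246,216],p))"
```

```text
t 9.4 pos [ 569.009 -210.338  277.489] q [-0.088  0.316  0.09  -0.    -1.349  0.198] yawx -1.4607074043904835 z [-0.005  0.001 -1.   ] F [-0.766 -0.385 -0.908] w 85.10453448010313 0.0
[323.12034201 139.76474964] [321.413517   163.03184186]
```

View pics/w5.png

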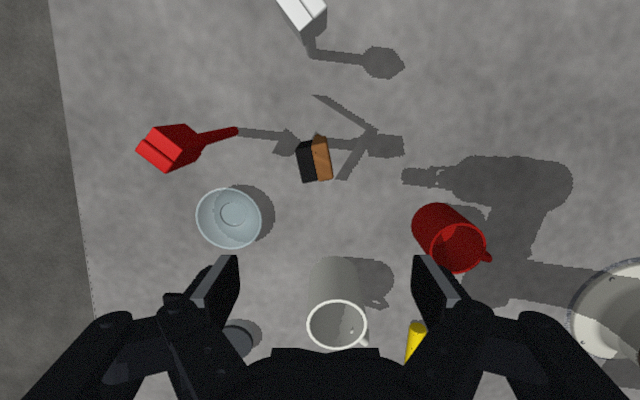

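The view shows the wooden brush's head at about (315,160), its near top edge running from (304,183) to (333,178), and the block hole behind it. The red brush at (165,150) and the white one at (305,10) are well clear. I compute the grasp from masks.

```bash
cat > br.py <<'E'
from h import *
import sys
np.set_printoptions(precision=2,suppress=True)
n=sys.argv[1];p=np.load(f"pics/{n}.npy",allow_pickle=True).item();im=cv2.imread(f"pics/{n}.png");hsv=cv2.cvtColor(im,cv2.COLOR_BGR2HSV)
roi=np.zeros(im.shape[:2],bool);roi[130:195,285:345]=1
h,s,v=hsv[...,0],hsv[...,1],hsv[...,2]
wood=roi&(s>80)&(h<25);m=(wood|(roi&(v<60))).astype(np.uint8);m=cv2.morphologyEx(m,cv2.MORPH_OPEN,np.ones((3,3)))
c=max(cv2.findContours(m,0,1)[0],key=cv2.contourArea)
print("hull",cv2.approxPolyDP(cv2.convexHull(c),2,True).reshape(-1,2).tolist())
r=cv2.boxPoints(cv2.minAreaRect(c));print("rect",r.tolist())
for y in range(132,188,4):
    w=np.where(wood[y])[0];a=np.where(m[y])[0]
    if len(a):print(y,a.min(),a.max(),"wood",(w.min(),w.max()) if len(w) else None, [int(v[y,x]) for x in range(a.min(),a.max()+1,3)])
E
python3 br.py w5
```

```text
hull [[324, 136], [332, 177], [303, 182], [295, 149], [300, 142], [315, 135]]
rect [[292.7460632324219, 139.27957153320312], [325.0513610839844, 133.0670166015625], [333.6819152832031, 177.94577026367188], [301.3766174316406, 184.1583251953125]]
136 315 324 wood (np.int64(315), np.int64(324)) [64, 67, 70, 71]
140 310 326 wood (np.int64(312), np.int64(326)) [34, 67, 70, 72, 75, 62]
144 298 327 wood (np.int64(306), np.int64(327)) [59, 20, 21, 16, 16, 82, 102, 127, 139, 124]
148 296 327 wood (np.int64(311), np.int64(327)) [32, 23, 23, 33, 23, 112, 139, 136, 133, 135, 116]
152 296 328 wood (np.int64(312), np.int64(328)) [31, 39, 33, 27, 36, 34, 132, 132, 135, 129, 126]
156 297 329 wood (np.int64(312), np.int64(329)) [29, 34, 35, 30, 32, 32, 148, 137, 129, 124, 119]
160 297 330 wood (np.int64(313), np.int64(330)) [55, 29, 26, 35, 32, 30, 134, 139, 141, 140, 132, 67]
164 298 331 wood (np.int64(314), np.int64(331)) [54, 26, 27, 31, 34, 17, 132, 131, 128, 135, 135, 80]
168 299 331 wood (np.int64(315), np.int64(331)) [48, 31, 32, 30, 26, 26, 133, 129, 128, 126, 126]
172 300 332 wood (np.int64(316), np.int64(332)) [54, 34, 30, 31, 36, 17, 129, 134, 127, 131, 120]
176 301 332 wood (np.int64(317), np.int64(332)) [51, 25, 29, 35, 33, 22, 126, 126, 125, 131, 122]
180 302 323 wood (np.int64(318), np.int64(323)) [38, 28, 33, 26, 48, 96, 120, 98]
```

Run:
```python
from h import *
np.set_printoptions(precision=2,suppress=True)
p=np.load("pics/w5.npy",allow_pickle=True).item()
P=np.array([onz("wrist",u,v,216,p) for u,v in((333,177.5),(302.5,183),(296,147.5),(327,142))]);c=P.mean(0)
for i in range(4):
    e=P[(i+1)%4]-P[i];print(np.linalg.norm(e),np.degrees(np.arctan2(e[1],e[0])))
s=arm.read_state();R=Rn.from_quat(s["ee_rot"]).as_matrix()
print("c",c,"tool",R.T@(c-s["position"]),"yaw y",np.degrees(np.arctan2(R[1,1],R[0,1])))
```

```text
24.70860509243539 16.708748787319788
28.44241027115642 -74.8765677197092
24.204703935237635 -163.7966533081023
28.219427708101495 106.13611578967658
c [ 580.28 -245.58  216.  ] tool [35.62 -7.26 61.99] yaw y -173.69429175950373
```

servo_tool --rows '[[[85,20,-4,0,0,0,-0.1],[85,35.5,-6.5,0,0,0,-0.18],[85,35.5,-6.5,50,0,0,-0.18],[85,35.5,-6.5,100,0,0,-0.18],[85,35.5,-6.5,130,0,0,-0.18],[85,35.5,-6.5,130,0,0,-0.18],[50,35.5,-6.5,130,0,0,-0.18],[15,35.5,-6.5,130,0,0,-0.18],[15,35.5,-6.5,130,0,0,-0.18],[15,35.5,-6.5,130,0,0,-0.18]]]'

```text
clock: 10.7
position: [581.5, -243.2, 151.3]
ee_rot: [0.803, -0.596, 0.001, -0.0]
contact_force: [-1.0, -0.2, 3.9]
gripper_width: 25.4
grasp_force: 59.3
```

```bash
python3 st.py
```

```text
t 10.7 pos [ 581.51  -243.177  151.263] q [-0.139  0.431 -0.056  0.001 -1.081  0.432] yawx -1.2776379754239826 z [ 0.002 -0.001 -1.   ] F [-1.022 -0.192  3.883] w 25.448472007876415 59.321460127830505
```

Gripped at 25.4 mm. I lift straight out, and measure the jug again from the earlier wrist picture.

servo_tool --rows '[[[15,0,0,-5,0,0,0],[15,0,0,-15,0,0,0],[15,0,0,-30,0,0,0],[15,0,0,-50,0,0,0],[15,0,0,-80,0,0,0],[15,0,0,-110,0,0,0],[15,0,0,-140,0,0,0],[15,0,0,-165,0,0,0],[15,0,0,-175,0,0,0],[15,0,0,-175,0,0,0]]]'

```text
clock: 11.95
position: [580.9, -242.8, 325.5]
ee_rot: [0.803, -0.596, 0.0, -0.0]
contact_force: [-0.2, 0.1, -2.3]
gripper_width: 25.5
grasp_force: 58.9
```

```bash
python3 st.py
python3 - <<'E'
from h import *
np.set_printoptions(precision=2,suppress=True)
p=np.load("pics/w5.npy",allow_pickle=True).item();im=cv2.imread("pics/w5.png");hsv=cv2.cvtColor(im,cv2.COLOR_BGR2HSV)
m=((hsv[...,1]<45)&(hsv[...,2]>165)).astype(np.uint8);m[:290]=0;m[356:]=0;m[:,:295]=0;m[:,385:]=0
q=np.argwhere(m)[:,::-1];W=np.array([onz("wrist",*a,120,p)[:2] for a in q])
c=np.array([534,-17.]);
for _ in range(6):
    k=np.abs(np.linalg.norm(W-c,axis=1)-38.5)<6;A=np.c_[2*W[k],np.ones(k.sum())];x=np.linalg.lstsq(A,(W[k]**2).sum(1),rcond=None)[0];c=x[:2]
print("jug",c,np.sqrt(x[2]+c@c),k.sum(),len(W))
o=W[np.linalg.norm(W-c,axis=1)>48];print("far px",len(o),o.mean(0) if len(o) else "")
# foot/handle axis from top+scene, arm holding brush
for n in("top","scene"):
    im=arm.get_image(n)[:,:,::-1];cv2.imwrite(f"pics/{n}2.png",im);s=arm.read_state();F=np.array(s["position"])-[0,0,145]
    print(n,"pred foot",proj(n,F),"pred 100 up",proj(n,F+[0,0,100]))
    hsv=cv2.cvtColor(im,cv2.COLOR_BGR2HSV);u,v=proj(n,F+[0,0,60]).astype(int)
    m=np.zeros(im.shape[:2],np.uint8);sl=(slice(max(v-45,0),v+45),slice(u-40,u+40));m[sl]=((hsv[...,1]>75)&(hsv[...,0]<20)&(hsv[...,0]>5))[sl]
    N,l,st,ce=cv2.connectedComponentsWithStats(m);print(st[1:][st[1:,4]>15])
    for y in range(v-44,v+45,4):
        a=np.where(m[y])[0]
        if len(a):print(y,a.min(),a.max(),end="; ")
    print()
E
```

```text
t 11.95 pos [ 580.931 -242.801  325.509] q [-0.139  0.341  0.241 -0.    -1.469  0.432] yawx -1.2778174696442606 z [ 0.001  0.    -1.   ] F [-0.23   0.057 -2.272] w 25.501984047864774 58.93732488155365
jug [531.23 -15.45] 38.4250802169651 536 572
far px 18 [488.49  11.24]
top pred foot [417.47 201.28] pred 100 up [425.76 192.13]
[[418 181  19  22 124]]
183 431 436; 187 428 436; 191 426 431; 195 423 427; 199 419 423; 
scene pred foot [241.14 149.84] pred 100 up [237.04 114.08]
[[198  83  22  17 255]
 [238  83   5  12  39]
 [232  96  12  55 296]]
84 198 242; 88 198 242; 92 198 242; 96 198 234; 100 232 238; 104 233 238; 108 234 239; 112 234 239; 116 235 240; 120 235 240; 124 235 241; 128 236 241; 132 236 241; 136 238 241; 140 238 242; 144 239 242; 148 239 243;
```

```bash
cat > tgt.py <<'E'
from h import *
import sys
np.set_printoptions(precision=3,suppress=True)
a=np.radians(136);h=np.array([np.cos(a),np.sin(a),0]);t=.35;u=np.sin(t)*h+np.array([0,0,np.cos(t)])
yt=np.array([-np.cos(a-np.pi/2),-np.sin(a-np.pi/2),0]);zt=-u;xt=np.cross(yt,zt);Rt=np.c_[xt,yt,zt]
def pose(sl):
    F=np.array([531.5,-16,8.4])-22*h; return F+(145+sl)*u
s=arm.read_state();R=Rn.from_quat(s["ee_rot"]).as_matrix()
for sl in map(float,sys.argv[1:]):
    T=pose(sl);print(sl,T,"shift",R.T@(T-s["position"]),"rot",Rn.from_matrix(R.T@Rt).as_rotvec())
E
python3 tgt.py 170 0
python3 - <<'E'
from h import *
s=arm.read_state();print(tri(("top",419.5,201.5),("scene",241,150)),s["position"])
for d in(136,145,155):
    a=np.radians(d);print(d,proj("scene",[531.5+81*np.cos(a),-16+81*np.sin(a),63]))
im=cv2.imread("pics/scene0.png");hsv=cv2.cvtColor(im,cv2.COLOR_BGR2HSV)
m=((hsv[...,1]<50)&(hsv[...,2]>140)).astype(np.uint8);m[:185]=0;m[250:]=0;m[:,:300]=0;m[:,365:]=0
for y in range(190,245,5): a=np.where(m[y])[0];print(y,a.min() if len(a) else 0,a.max() if len(a) else 0)
E
```

```text
170.0 [469.628  43.75  304.302] shift [-306.124   23.367   19.859] rot [ 0.091  0.344 -0.504]
0.0 [511.56    3.256 144.609] shift [-255.005   -5.37   179.424] rot [ 0.091  0.344 -0.504]
(array([ 579.55452046, -246.91794611,  176.37084432]), np.float64(2.542232420523609)) [ 580.4461934  -242.60194458  323.65567469]
136 [356.71547604 211.57457696]
145 [355.38609874 208.238622  ]
155 [353.05966099 204.75847751]
190 312 339
195 309 343
200 309 354
205 310 355
210 309 357
215 309 356
220 310 353
225 310 335
230 310 334
235 310 355
240 312 356
```

The handle direction of 136° agrees with the scene view, and the brush hangs in line with the tool. I move over the jug tilted 20°.

servo_tool --rows '[[[15,-20,2,0,0.01,0.03,-0.05],[15,-60,5,0,0.02,0.07,-0.1],[15,-105,8,0,0.03,0.11,-0.16],[15,-150,11,2,0.05,0.16,-0.24],[15,-195,15,6,0.06,0.21,-0.32],[15,-235,18,10,0.07,0.26,-0.39],[15,-270,21,15,0.08,0.3,-0.45],[15,-295,22,19,0.09,0.33,-0.49],[15,-306,23.5,20,0.091,0.344,-0.504],[15,-306,23.5,20,0.091,0.344,-0.504]]]'

```text
clock: 13.3
position: [469.7, 43.5, 304.4]
ee_rot: [0.913, -0.368, 0.162, 0.065]
contact_force: [0.7, 0.3, -1.1]
gripper_width: 25.4
grasp_force: 59.0
```

```bash
python3 tgt.py 170 70 0; python3 st.py w6
python3 - <<'E'
from h import *
np.set_printoptions(precision=2,suppress=True)
s=arm.read_state();R=Rn.from_quat(s["ee_rot"]).as_matrix();T=np.array(s["position"]);foot=T+R@[0,0,145];print("foot pred",foot)
p=np.load("pics/w6.npy",allow_pickle=True).item()
print("jug rim in wrist",proj("wrist",[531.5,-16,120],p),"foot",proj("wrist",foot,p))
for n in("top","scene"):
    im=arm.get_image(n)[:,:,::-1];cv2.imwrite(f"pics/{n}3.png",im)
    hsv=cv2.cvtColor(im,cv2.COLOR_BGR2HSV);u,v=proj(n,T+R@[0,0,90]).astype(int);print(n,"foot",proj(n,foot),"mid",u,v)
    m=np.zeros(im.shape[:2],np.uint8);sl=(slice(max(v-45,0),v+45),slice(u-40,u+40));m[sl]=((hsv[...,1]>75)&(hsv[...,0]<20)&(hsv[...,0]>5))[sl]
    N,l,st,ce=cv2.connectedComponentsWithStats(m);print(st[1:][st[1:,4]>15])
    for y in range(v-44,v+45,4):
        a=np.where(m[y])[0]
        if len(a):print(y,a.min(),a.max(),end="; ")
    print()
E
```

```text
170.0 [469.628  43.75  304.302] shift [-0.183 -0.126  0.015] rot [-0.    -0.002  0.001]
70.0 [494.294  19.93  210.365] shift [ -0.34   -0.1   100.015] rot [-0.    -0.002  0.001]
0.0 [511.56    3.256 144.609] shift [ -0.451  -0.082 170.014] rot [-0.    -0.002  0.001]
t 13.3 pos [469.66   43.543 304.379] q [ 0.674 -0.054 -0.469  0.386 -1.138 -0.031] yawx -0.7672127626529243 z [ 0.248 -0.239 -0.939] F [ 0.727  0.338 -1.077] w 25.4483888033457 59.037877321243286
foot pred [505.98   8.6  168.52]
jug rim in wrist [324.11 157.63] foot [324.   181.39]
top foot [317.71 230.13] mid 312 232
[[298 229  23  12 118]]
232 308 318; 236 298 310; 240 300 303; 
scene foot [340.4  178.99] mid 349 160
[[361 115   6   8  23]
 [338 126  31  56 330]]
116 363 365; 120 361 363; 128 363 368; 132 361 366; 136 359 364; 140 357 362; 144 355 360; 148 353 358; 152 351 356; 156 349 354; 160 346 352; 164 345 350; 168 343 348; 172 340 346; 176 338 344; 180 338 341;
```

The foot is where predicted in both views (top 318,230; scene 340,180). I lower along the brush axis.

servo_tool --rows '[[[15,0,0,15,0,0,0],[15,0,0,35,0,0,0],[15,0,0,55,0,0,0],[15,0,0,75,0,0,0],[15,0,0,95,0,0,0],[15,0,0,112,0,0,0],[15,0,0,128,0,0,0],[15,0,0,140,0,0,0],[15,0,0,148,0,0,0],[15,0,0,154,0,0,0]]]'

```text
clock: 14.7
position: [508.7, 6.3, 160.2]
ee_rot: [0.913, -0.369, 0.163, 0.065]
contact_force: [-0.6, -0.3, -0.7]
gripper_width: 25.2
grasp_force: 59.0
```

servo_tool --rows '[[[15,0,0,3,0,0,0],[15,0,0,6,0,0,0],[15,0,0,9,0,0,0],[15,0,0,10,0,0,0],[15,0,0,10,0,0,0]]]'

```text
clock: 15.32
position: [510.9, 4.2, 151.0]
ee_rot: [0.913, -0.369, 0.163, 0.065]
contact_force: [-0.2, -0.0, -1.7]
gripper_width: 25.1
grasp_force: 59.0
```

Still free, so I creep down 2 mm at a time.

servo_tool --rows '[[[15,0,0,1,0,0,0],[15,0,0,2,0,0,0],[15,0,0,3,0,0,0],[15,0,0,3,0,0,0]]]'

```text
clock: 15.82
position: [511.6, 3.4, 148.1]
ee_rot: [0.913, -0.369, 0.163, 0.065]
contact_force: [0.7, 0.3, -1.3]
gripper_width: 25.7
grasp_force: 59.0
```

servo_tool --rows '[[[15,0,0,1,0,0,0],[15,0,0,2,0,0,0],[15,0,0,2,0,0,0]]]'

```text
clock: 16.2
position: [512.0, 2.9, 146.2]
ee_rot: [0.913, -0.369, 0.163, 0.065]
contact_force: [-1.1, 0.0, -0.9]
gripper_width: 25.1
grasp_force: 59.0
```

servo_tool --rows '[[[15,0,0,1,0,0,0],[15,0,0,2,0,0,0],[15,0,0,2,0,0,0]]]'

```text
clock: 16.58
position: [512.6, 2.5, 144.4]
ee_rot: [0.913, -0.369, 0.163, 0.065]
contact_force: [-0.5, 0.4, 0.2]
gripper_width: 25.6
grasp_force: 59.1
```

servo_tool --rows '[[[15,0,0,1,0,0,0],[15,0,0,1.5,0,0,0],[15,0,0,1.5,0,0,0]]]'

```text
clock: 16.95
position: [513.2, 2.2, 144.0]
ee_rot: [0.913, -0.369, 0.163, 0.065]
contact_force: [-3.5, 1.9, 5.6]
gripper_width: 25.2
grasp_force: 60.0
```

Foot contact (5.6 N). I pivot the brush about its foot towards the rim, then release.

servo_tool --rows '[[[15,-2.2,0,-0.3,0,0.015,0],[15,-4.4,0,-0.3,0,0.03,0],[15,-6.5,0,-0.2,0,0.045,0],[15,-7.2,0,-0.2,0,0.05,0],[15,-7.2,0,-0.2,0,0.05,0]]]'

```text
clock: 17.58
position: [508.6, 7.1, 141.3]
ee_rot: [0.908, -0.367, 0.186, 0.074]
contact_force: [0.4, 0.3, 3.5]
gripper_width: 25.6
grasp_force: 59.6
```

servo_tool --rows '[[[32,0,0,0,0,0,0],[40,0,0,0,0,0,0],[60,0,0,0,0,0,0],[85,0,0,0,0,0,0],[85,0,0,0,0,0,0],[85,0,0,0,0,0,0]]]'

```text
clock: 18.32
position: [508.1, 6.9, 140.7]
ee_rot: [0.908, -0.367, 0.185, 0.074]
contact_force: [0.0, -1.2, 0.7]
gripper_width: 85.3
grasp_force: 0.0
```

servo_tool --rows '[[[85,0,0,-10,0,0,0],[85,0,0,-30,0,0,0],[85,0,0,-60,0,0,0],[85,0,0,-100,0,0,0],[85,0,0,-140,0,0,0],[85,0,0,-170,0,0,0],[85,-20,30,-180,0,0,0],[85,-50,70,-180,0,0,0],[85,-60,80,-180,0,0,0],[85,-60,80,-180,0,0,0]]]'

```text
clock: 19.58
position: [361.3, 36.7, 283.3]
ee_rot: [0.909, -0.366, 0.185, 0.073]
contact_force: [-0.1, 0.5, 1.6]
gripper_width: 84.8
grasp_force: 0.0
```

```bash
python3 st.py w7
python3 - <<'E'
from h import *
s=arm.get_image("scene")[:,:,::-1];t=arm.get_image("top")[:,:,::-1];w=cv2.imread("pics/w7.png")
c=lambda im,x,y,W,H:cv2.resize(im[y:y+H,x:x+W],(400,300),interpolation=cv2.INTER_CUBIC)
o=np.vstack([np.hstack([c(s,290,130,160,120),c(t,260,170,133,100)]),np.hstack([c(w,0,0,640,400),c(s,180,100,293,220)])]);cv2.imwrite("pics/fin.png",o)
E
```

```text
t 19.575 pos [361.311  36.678 283.251] q [ 0.945 -0.27  -0.717  0.426 -1.212 -0.31 ] yawx -0.7672671582933054 z [ 0.284 -0.268 -0.921] F [-0.145  0.456  1.627] w 84.75865719980867 0.0
```

View pics/fin.png

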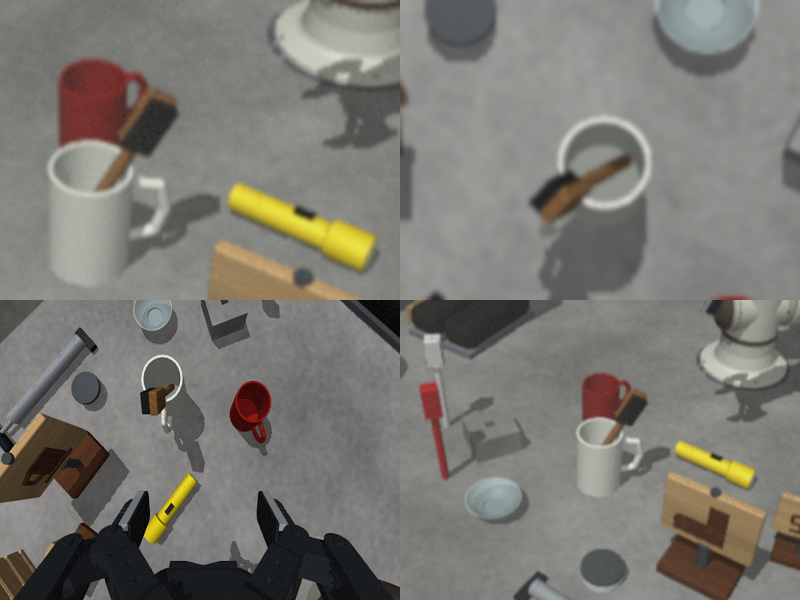

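The last picture shows the brush in the jug, head up, its foot at the far bottom (crop 628,158) and leaning on the rim on the handle's side (crop 578,182). The boot faces the front, and nothing else has moved.

```bash
python3 -c "
from bench import arm
print(arm.job_done())"
```

```text
the job is handed in; nothing more can be done
None
```

The job is done and handed in after about 20 s of the 72 s allowed: the sign's boot side faces the front, square with its stand to within about half a degree, and the wooden brush stands head up in the jug with its foot on the bottom, leaning on the rim on the handle's side.

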